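# Set the polariser ring to the red mark and release the shutter

## Task

Get the blue stone on the polariscope ready and photograph it: push the yellow lever of the polariser ring around until its white pointer stands on the red mark of the scale, then press the green shutter button fully down and let it go. Do it with the fingertips only: do not pinch the lever between the fingers, and do not press the button before the pointer is on the mark. The polariscope stands loose, so do not shift or lift it, leave the pointer on the red mark, and leave the weights, the loupe and the ring tray where they are.

Things in the scene. Friction and masses are not known exactly. Their poses are not given: they have to be found in the camera images.
- polariscope: White drum, 236 mm across, 40 mm high, grey lamp box (to 148 mm) on its +x side; about 2.6 kg, loose (a sideways push of 10 N can slide it). Flat black top, z 40 mm, with white scale marks each 10 degrees around the -x side. On it lies the aluminium polariser ring, 100 mm across, top at z 57 mm, with glass and a blue stone (top at z 68 mm). Origin: centre of the underside, on the ring's axis; z up.
- polariser (a joint): Angle (rad) of the polariser ring with its lever. At 0 the lever points along the polariscope's -x axis; it grows counter-clockwise seen from above; stops at -1.2 and +1.2. It starts on the negative side of the red mark and stays where it is left; friction 0.10 N m, so about 1.3 N on the tab moves it. A brass arm (10 mm wide, z 44 to 54 mm) leads out from the ring to the yellow tab.
- pointer_tip (a point): Outer end of the white pointer, 100 mm from the ring's axis, 42 mm above the bench; turns with the lever. Its x axis points inwards, to the ring's axis.
- tab_top (a point): Centre of the top end of the upright yellow lever tab, 80 mm from the ring's axis, 88 mm above the bench. The tab is 22 mm long along the radius, 12 mm thick across it, and reaches from z 44 to 88 mm. A flat white pointer (z 43 mm) leads from its foot out to 100 mm radius.
- red_mark (a point): Middle of the inner edge of the red mark on the black scale, 100 mm from the ring's axis, 42 mm above the bench. The mark is flat, 12 mm wide along the arc, 13 mm along the radius; the pointer is on it when its tip lies within this width. A different place on the scale each time; it cannot be moved.
- lever_left: Side plate of the yellow tab, 18 x 3 x 36 mm, on the side towards positive joint angles (pushing on it lowers the angle). Origin: on the ring's axis under the drum, turning with the ring.
- lever_right: The same on the other side of the tab, towards negative joint angles: pushing on it raises the angle. Origin: as lever_left.
- pod: Grey camera release pod fixed to the bench, 80 x 64 mm, 25 mm high, origin under its centre; a black collar 48 mm across (top at z 37 mm) on its middle holds the green button.
- shutter_top (a point): Centre of the top face of the green shutter button, 32 mm across, 47 mm above the bench when up; moves down with it.
- shutter (a joint): Travel (m) of the shutter button: 0 up, 0.006 fully down. Springs back; starts to move at 1.5 N and takes 5 N to be fully down.
- big_weight: Steel balance weight with a knob, 42 mm across, 58 mm high, 0.5 kg, loose; origin under its centre.
- small_weight: Steel balance weight with a knob, 29 mm across, 40 mm high, 0.2 kg, loose; origin under its centre.
- loupe: Brass eye loupe standing on end, 36 mm across, 34 mm high, loose; origin under its centre.
- ring_tray: White tray of rings, 160 x 110 mm, 24 mm high, loose; origin under its centre.
Mind the look-alikes: they are no part of the job. There is more than one size of the pod; the job needs the smallest.

How it is judged:
On the way, in this order (a step that is already met when the one before it is completed fails the run):
1. the pointer rests on the red mark (horizontal distance between pointer_tip and red_mark below 0.007 m and velocity of joint polariser between -0.05 and 0.05 rad/s), for 0.3 s.
2. the shutter button is pressed fully down with the pointer on the red mark (value of joint shutter above 0.0048 m and horizontal distance between pointer_tip and red_mark below 0.007 m), for 0.05 s.
At the end, for the whole second after the job is handed in: The pointer tip rests within 7 mm of the middle of the red mark, the shutter button has been pressed at least 4.8 mm down after that and is up again (within 1 mm), the polariscope is level and within 15 mm of where it stood, and the weights, loupe and tray are within 20 mm of where they stood (horizontal distance between pointer_tip and red_mark below 0.007 m and value of joint shutter below 0.001 m and velocity of joint polariser between -0.02 and 0.02 rad/s and distance of polariscope from where it was at the start of the episode below 0.015 m and angle between polariscope's own z axis and vertical below 0.03 rad and distance of each of big_weight, small_weight, loupe, ring_tray from where it was at the start of the episode below 0.02 m); the robot touches nothing.
It fails at once if the shutter button is pressed (over 3 mm) while the pointer is off the red mark (value of joint shutter above 0.003 m and horizontal distance between pointer_tip and red_mark above 0.008 m).
It fails at once if the lever tab is pinched: both its sides are pressed with over 1 N at once (contact force between each of lever_left, lever_right and the fingers above 1 N).
It fails at once if the polariscope is shifted by more than 15 mm or lifted (distance of polariscope from where it was at the start of the episode above 0.015 m or height (world z) of polariscope above 0.006 m or angle between polariscope's own z axis and vertical above 0.08 rad).
It fails at once if a weight, the loupe or the ring tray is moved by more than 20 mm (distance of any of big_weight, small_weight, loupe, ring_tray from where it was at the start of the episode above 0.02 m).
It also fails if it takes over 48 s, if anything falls off the work surface, if the arm or the gripper's body presses on something with over 40 N, if the wrist force passes 120 N, or if a joint passes its speed limit or range.

## Robot

A 6-joint arm with a two-finger parallel gripper is mounted at the origin on the work surface. World frame = base frame: x ahead of the robot, y to its left, z up, the work surface at z = 0. Lengths are in m, angles in rad, forces in N, time in s.
With the tool pointing down it reaches from about 0.375 to 0.925 m from the base axis. Payload 5.7 kg.
Tool frame: the origin (TCP) lies at the very end of the fingers, on their centre line; the grasp point (between the pads) lies 19 mm behind it (arm.grasp_offset is the distance from the TCP to the grasp point, in m); z points along the fingers, y is the line along which they close (so a half turn about z gives the same grasp; the last joint's range is limited). The gripper opens to 85 mm and grips with 20 to 120 N. Pads are 22 mm wide; open, the fingers measure 114 mm over their backs; the gripper's body (76 mm by 85 mm) begins 54 mm behind the grasp point. The pads swing forward as they close: fully open they stand 13 mm farther back than shut.
Start: joints at [1.222, 0.359, 1.51, -0, 1.272, -0.115], TCP at [0.139, 0.584, 0.231] pointing down, gripper open.
Joint ranges: [-2.97, 2.97], [-1.01, 2.36], [0.21, 2.38], [-0.96, 4.11], [0.2, 2.71], [-2.98, 2.98]. Speed limits (rad/s): [2.39, 2.39, 3.14, 3.14, 3.14, 3.14].

## Interface

Orientations are given as a unit quaternion [x, y, z, w].
In Python, from station import arm, imaging gives the robot as it stands. The module is installed in compiled form; this text tells all that it offers.
- The arm moves only by the tool servo_tool, never from a script. Its argument "moves" is a list of rows, each a list of 6 numbers: the shift along the tool's x, y, z in cm, then the turn, a rotation vector about the tool's x, y, z in rad. A call has 1 to 10 rows; each row shifts and turns the commanded pose from where the row before left it, along the tool's axes as they then stand; what a row does not reach is not made up. A row lasts 1/8 s, in which the tool goes at most 62.5 mm and 10.7 degrees, less where a joint would pass 70% of its speed; a pose out of reach is approached as far as the arm can. A call is refused whole if a number of a shift passes 6.25 or a number of a turn 0.188, either way. A call with a gripper value outside its range is refused whole. "grip" is the closure, from 0 (fully open) to 1 (shut), set as the call begins (left out, the last holds). The fingers move at their own pace and stop on an object; "squeeze" is the grip in N (left out, the last holds). Time passes only in rows, so rows that do not move let the fingers close. It gives the time, the measured TCP pose, the force, the opening and the grip force at its end, in the units of the state.
- arm.sense(): the state, without advancing time (a new reading comes with each control period).
- imaging.capture(name): name is "scene" or "top" or "wrist"; returns a dict with "frame" (400x640x3 uint8, red, green, blue), "fx", "fy", "cx", "cy" (pixels), "k1" (the pictures are not rectified: a ray, as slopes to the right and down, at radius r is drawn at 1 + k1 r^2 times it, then the intrinsics apply), "camera_from_world" (4x4, takes a point from world to camera coordinates). Camera axes: x right, y down, z forward; pixel columns grow to the right and rows downward; lengths in m; the calibration is good to about 2 mm. A picture is of the moment at which its call begins. There is no depth.
- arm.hand_in(): hands the job in; it is judged then, once.
The state is a dict: "time": time; "qpos": joint angles; "joint_vel": joint speeds; "tau": joint torques, N m; "tool_pos": TCP position; "tool_rot": TCP orientation; "ft_force": force on the tool from outside, world axes, zero at the start; "moment": the same for the moment, N m; "opening": finger opening in m; "grasp_force": force on a finger pad.
Only numpy, scipy, OpenCV 4.12 (cv2) and the standard library are available. Lean on these libraries where they do the work, as an engineer would, in place of code of your own. Each camera call takes 0.05 s, during which the arm holds its last target. There are 200 camera calls.

## Working session

There is one attempt and no reset: what is moved stays moved. The work goes in short steps, Python scripts to look and compute and a tool call to move; the robot and the scene stay as the last step left them, time stands still between calls to the robot, and variables do not carry over. Pictures are saved under pics/ and viewed, at most 10 in all, crops included, and the job is handed in when it is done.

Besides the shell and the picture viewer there is one more tool, called after ">>>" by a JSON object that holds its "method" and its "body". servo_tool: Moves the arm, as the interface text tells. Its arguments: {"type":"object","properties":{"moves":{"type":"array","items":{"type":"array","items":{"type":"number"}}},"grip":{"type":"number"},"squeeze":{"type":"number"}},"required":["moves"]}

```bash
mkdir -p pics; cat > h.py <<'E'
import numpy as np, cv2, pickle
from station import arm, imaging
def cap(n, save=None):
    c=imaging.capture(n)
    if save:
        cv2.imwrite(f'pics/{save}.png', c['frame'][:,:,::-1]); pickle.dump(c,open(f'pics/{save}.pkl','wb'))
    return c
def ray(c,u,v):
    d=np.array([(u-c['cx'])/c['fx'],(v-c['cy'])/c['fy']]); s=d.copy()
    for _ in range(30): s=d/(1+c['k1']*(s@s))
    T=np.array(c['camera_from_world']); R,t=T[:3,:3],T[:3,3]
    return -R.T@t, R.T@np.array([s[0],s[1],1])
def onz(c,u,v,z):
    o,d=ray(c,u,v); return o+d*(z-o[2])/d[2]
def proj(c,p):
    T=np.array(c['camera_from_world']); q=T[:3,:3]@p+T[:3,3]; s=q[:2]/q[2]; s=s*(1+c['k1']*(s@s))
    return np.array([s[0]*c['fx']+c['cx'],s[1]*c['fy']+c['cy']])
def blobs(c,lo,hi,amin=15):
    h=cv2.cvtColor(c['frame'],cv2.COLOR_RGB2HSV); m=cv2.inRange(h,np.array(lo),np.array(hi))
    n,l,st,ce=cv2.connectedComponentsWithStats(m)
    return [(int(st[i,4]),ce[i].round(1).tolist(),st[i,:4].tolist()) for i in range(1,n) if st[i,4]>=amin]
E
python3 - <<'E'
from h import *
a=cap('top','top0'); b=cap('scene','sc0')
cv2.imwrite('pics/two.png', np.vstack([a['frame'],b['frame']])[:,:,::-1][:, :].copy() if 0 else cv2.resize(np.hstack([a['frame'],b['frame']])[:,:,::-1],(800,250)))
s=arm.sense(); print({k:np.round(v,3).tolist() for k,v in s.items()})
for n,c in (('top',a),('sc',b)):
    for nm,lo,hi in (('yel',(22,120,100),(35,255,255)),('grn',(40,80,50),(85,255,255)),('red',(0,150,80),(8,255,255)),('red2',(172,150,80),(180,255,255)),('blue',(100,120,60),(130,255,255))):
        print(n,nm,blobs(c,lo,hi))
E
```

```text
{'time': 0.1, 'qpos': [1.222, 0.359, 1.511, -0.0, 1.272, -0.115], 'joint_vel': [0.002, 0.0, -0.002, -0.002, -0.001, -0.001], 'tau': [-0.001, -52.865, -27.935, -0.0, 0.005, -0.0], 'tool_pos': [0.139, 0.583, 0.231], 'tool_rot': [0.117, 0.993, -0.001, -0.0], 'ft_force': [-1.293, -0.494, -0.849], 'moment': [-0.033, -0.011, 0.028], 'grasp_force': 0.0, 'opening': 0.085}
top yel [(29, [117.4, 69.3], [116, 65, 4, 13]), (51, [117.4, 87.7], [115, 78, 5, 21]), (67, [326.0, 234.4], [323, 229, 7, 11])]
top grn [(292, [215.0, 168.0], [206, 159, 19, 19]), (184, [198.3, 232.6], [191, 225, 16, 16]), (318, [185.7, 308.6], [176, 299, 20, 20])]
top red [(39, [360.1, 227.1], [357, 224, 7, 7])]
top red2 []
top blue [(19, [323.2, 202.0], [321, 200, 5, 5])]
sc yel [(52, [330.5, 183.1], [327, 177, 7, 14])]
sc grn [(239, [478.1, 213.4], [469, 206, 19, 16]), (168, [433.1, 258.5], [426, 252, 15, 14]), (350, [379.8, 293.4], [370, 284, 21, 21])]
sc red [(20, [300.8, 180.4], [298, 179, 6, 4])]
sc red2 []
sc blue []
```

View pics/top0.png

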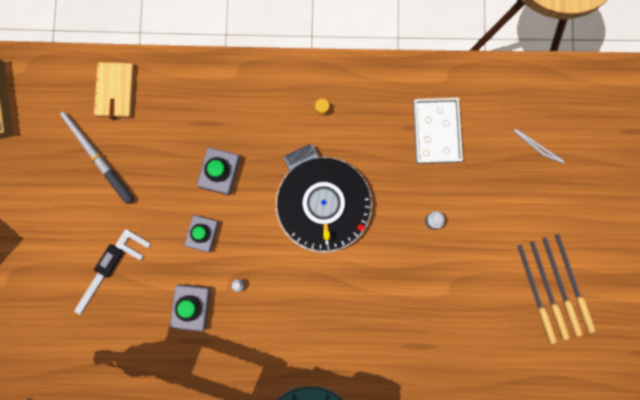

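View pics/sc0.png

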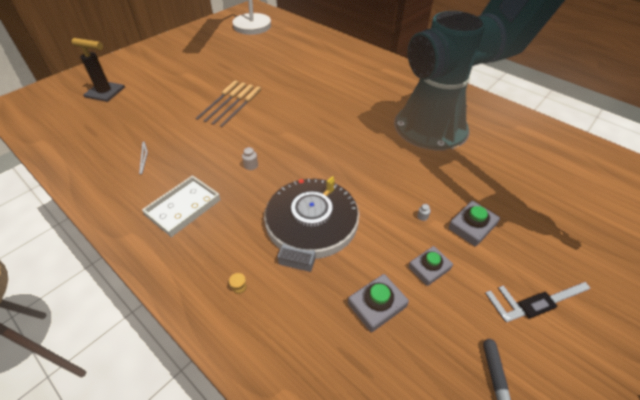

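Top view: the tab is at (326,234), the red mark at (360,227) and the stone at (323,202). Three things could be taken for the pod, with green buttons at (215,168), (198,233) and (186,309). The one at (198,233) looks smallest. I'll measure them and check in a close crop.

```bash
python3 - <<'E'
from h import *
a=pickle.load(open('pics/top0.pkl','rb')); b=pickle.load(open('pics/sc0.pkl','rb'))
def tri(pa,pb):
    (o1,d1),(o2,d2)=ray(a,*pa),ray(b,*pb)
    s=np.linalg.lstsq(np.stack([d1,-d2],1),o2-o1,rcond=None)[0]; p,q=o1+s[0]*d1,o2+s[1]*d2
    return ((p+q)/2).round(4),np.linalg.norm(p-q).round(4)
print('pods top onz/diam')
for p,q,w in (((215,168),(379.8,293.4),19),((198.3,232.6),(433.1,258.5),16),((185.7,308.6),(478.1,213.4),20)):
    print(onz(a,*p,.047).round(4),onz(b,*q,.047).round(4),tri(p,q), np.linalg.norm(onz(a,p[0]+w/2,p[1],.047)-onz(a,p[0]-w/2,p[1],.047)).round(4))
print('red',onz(a,360.1,227.1,.041),onz(b,300.8,180.4,.041))
print('stone',onz(a,323.2,202,.066))
print('tab',onz(a,326,234.4,.07),onz(b,330.5,183.1,.07),tri((326,234.4),(330.5,183.1)))
# drum black top
for n,c,seed in (('top',a,(300,220)),('sc',b,(280,225))):
    g=c['frame'].max(2); m=((g<70)*255).astype(np.uint8); m=cv2.morphologyEx(m,cv2.MORPH_OPEN,np.ones((3,3)))
    k,l=cv2.connectedComponents(m); cn=cv2.findContours(((l==l[seed[1],seed[0]])*255).astype(np.uint8),cv2.RETR_EXTERNAL,cv2.CHAIN_APPROX_NONE)[0]
    cn=max(cn,key=cv2.contourArea); cn=cv2.convexHull(cn)
    P=np.array([onz(c,*q[0],.04)[:2] for q in cn]); A=np.c_[2*P,np.ones(len(P))]; x=np.linalg.lstsq(A,(P**2).sum(1),rcond=None)[0]
    print(n,'drum',x[:2].round(4),np.sqrt(x[2]+x[:2]@x[:2]).round(4))
for n,p in (('small',(237,285)),('big',(435,219)),('loupe',(322,106)),('tray',(439,130))): print(n,onz(a,*p,.03).round(3))
A=cv2.resize(a['frame'][140:350,150:390],None,fx=2.6,fy=2.6,interpolation=cv2.INTER_CUBIC); cv2.imwrite('pics/crop.png',A[:,:,::-1])
E
```

```text
pods top onz/diam
[0.6365 0.2446 0.047 ] [0.6318 0.2421 0.047 ] (array([0.6352, 0.2434, 0.0534]), np.float64(0.0004)) 0.0464
[0.4778 0.2774 0.047 ] [0.4829 0.2806 0.047 ] (array([0.4781, 0.2792, 0.0402]), np.float64(0.0004)) 0.0385
[0.2977 0.2978 0.047 ] [0.2934 0.2959 0.047 ] (array([0.2981, 0.2966, 0.0517]), np.float64(0.0001)) 0.0472
red [ 0.50024296 -0.11203705  0.041     ] [ 0.49897213 -0.11264985  0.041     ]
stone [ 0.55630272 -0.02146618  0.066     ]
tab [ 0.4789237  -0.02973755  0.07      ] [ 0.47548752 -0.0290262   0.07      ] (array([ 0.478 , -0.0287,  0.0723]), np.float64(0.0026))
top drum [ 0.5573 -0.0221] 0.1115
sc drum [-0.2891 -0.6483] 1.5865
small [0.355 0.182 0.03 ]
big [ 0.525 -0.295  0.03 ]
loupe [ 0.803 -0.013  0.03 ]
tray [ 0.747 -0.305  0.03 ]
```

View pics/crop.png

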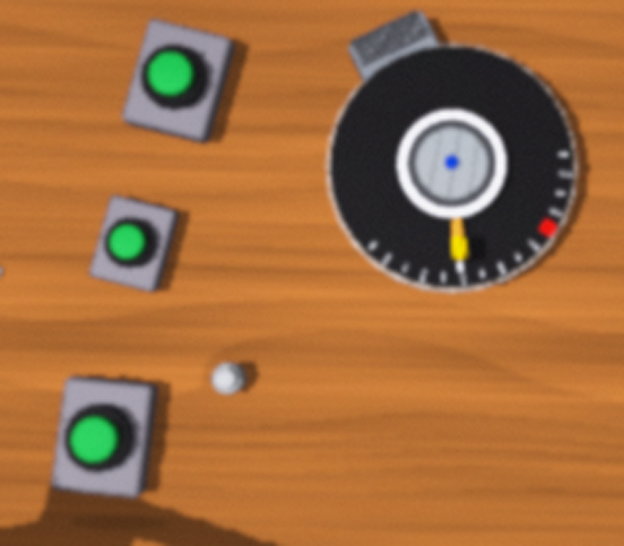

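The pod at (198,233), crop (128,242), is clearly the smallest, with its button near world (0.478, 0.279). The lever points along about 185.5° in the world frame and the red mark is at about 237.5°, so I push +52° from the lever's +y side. First I'll shut the fingers and turn the tool to face the tab.

>>> {"method": "servo_tool", "body": {"moves": [[0, 0, 0, 0, 0, 0.155], [0, 0, 0, 0, 0, 0.155], [0, 0, 0, 0, 0, 0.155], [0, 0, 0, 0, 0, 0.155], [0, 0, 0, 0, 0, 0.155], [0, 0, 0, 0, 0, 0.155], [0, 0, 0, 0, 0, 0.155], [0, 0, 0, 0, 0, 0.155]], "grip": 1}}

```text
time: 1.1
tool_pos: [0.1388, 0.5833, 0.2308]
tool_rot: [0.674, 0.739, -0.001, 0.0]
ft_force: [-0.7, 0.2, -0.2]
opening: 0.0002
grasp_force: 0.0
```

```bash
cat >> h.py <<'E'
from scipy.spatial.transform import Rotation as Ro
C=np.array([.557,-.022])
def go(t):
    s=arm.sense(); R=Ro.from_quat(s['tool_rot']); p=np.array(s['tool_pos'])
    x=R.as_matrix()[:,0]; print('t',round(s['time'],2),'pos',p.round(4),'xang',np.degrees(np.arctan2(x[1],x[0])).round(2),'F',np.round(s['ft_force'],2),'open',s['opening'])
    print('tool shift cm',(100*R.inv().apply(np.array(t)-p)).round(2))
def side(phi,gap,r=.081,z=.062):
    f=np.radians(phi); rr=np.array([np.cos(f),np.sin(f)]); tt=np.array([-rr[1],rr[0]])
    return np.r_[C+r*rr-(.006+.011+gap)*tt,z]
E
python3 - <<'E'
from h import *
t=side(185.5,.02,z=.15); print(t); go(t)
E
```

```text
[0.47282662 0.00706615 0.15      ]
t 1.1 pos [0.1388 0.5833 0.2308] xang 95.27 F [-0.67  0.25 -0.25] open 0.0002160982185861158
tool shift cm [-60.44  27.97   8.12]
```

>>> {"method": "servo_tool", "body": {"moves": [[-4.3, 2, 0.5, 0, 0, 0], [-4.3, 2, 0.5, 0, 0, 0], [-4.3, 2, 0.5, 0, 0, 0], [-4.3, 2, 0.5, 0, 0, 0], [-4.3, 2, 0.5, 0, 0, 0], [-4.3, 2, 0.5, 0, 0, 0], [-4.3, 2, 0.5, 0, 0, 0]]}}

```text
time: 1.98
tool_pos: [0.3079, 0.2962, 0.196]
tool_rot: [0.672, 0.741, -0.0, 0.0]
ft_force: [0.7, 0.1, 0.6]
opening: -0.0002
grasp_force: 0.0
```

>>> {"method": "servo_tool", "body": {"moves": [[-4.3, 2, 0.5, 0, 0, 0], [-4.3, 2, 0.5, 0, 0, 0], [-4.3, 2, 0.5, 0, 0, 0], [-4.3, 2, 0.5, 0, 0, 0], [-4.3, 2, 0.5, 0, 0, 0], [-4.3, 2, 0.5, 0, 0, 0], [0, 0, 0, 0, 0, 0]]}}

```text
time: 2.85
tool_pos: [0.4536, 0.05, 0.166]
tool_rot: [0.673, 0.739, -0.0, 0.0]
ft_force: [-0.3, 0.7, 0.6]
opening: -0.0
grasp_force: 0.0
```

```bash
python3 - <<'E'
from h import *
go(side(185.5,.02,z=.13))
w=cap('wrist','w1'); a=cap('top','top1')
print(proj(a,np.r_[C,.057]),[ (n,proj(w,np.r_[p,z]).round(0).tolist()) for n,p,z in (('C',C,.057),('red',[.4995,-.1122],.041),('tab',[.478,-.029],.088))])
E
```

```text
t 2.85 pos [0.4536 0.05   0.166 ] xang 95.33 F [-0.31  0.69  0.58] open -8.390595137647684e-06
tool shift cm [-4.45  1.51  3.6 ]
[323.41221892 202.179793  ] [('C', [428.0, 282.0]), ('red', [351.0, 347.0]), ('tab', [343.0, 302.0])]
```

View pics/w1.png

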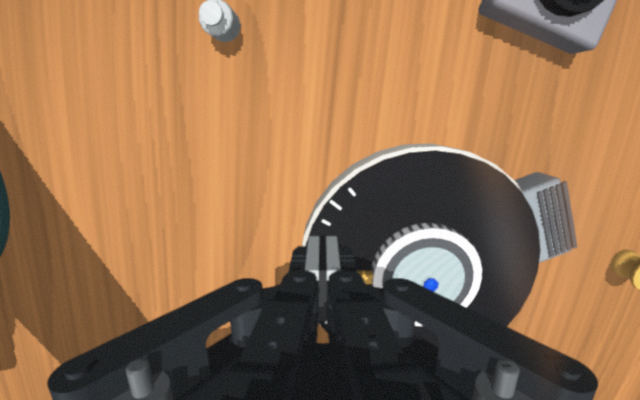

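The wrist view confirms the scope: ring centre at (430,284) against a predicted (428,282). The tab is hidden behind the fingers. Next I go beside the tab and down.

>>> {"method": "servo_tool", "body": {"moves": [[-2.2, 0.8, 1.3, 0, 0, 0], [-2.2, 0.7, 1.3, 0, 0, 0], [0, 0, 2.5, 0, 0, 0], [0, 0, 2.6, 0, 0, 0], [0, 0, 2.6, 0, 0, 0], [0, 0, 0, 0, 0, 0]]}}

```text
time: 3.7
tool_pos: [0.4686, 0.0116, 0.0621]
tool_rot: [0.671, 0.741, -0.001, -0.002]
ft_force: [-0.2, -0.3, 0.5]
opening: 0.0003
grasp_force: 0.0
```

```bash
python3 - <<'E'
from h import *
a=cap('top','top2'); b=cap('scene','sc2')
go(side(185.5,0)) 
A=cv2.resize(a['frame'][150:260,250:400],(400,293),interpolation=cv2.INTER_CUBIC); B=cv2.resize(b['frame'][140:250,255:405],(400,293),interpolation=cv2.INTER_CUBIC)
cv2.imwrite('pics/c2.png',np.hstack([A,B])[:,:,::-1])
# rigid turn about C per row of 5 deg, in tool frame
s=arm.sense();R=Ro.from_quat(s['tool_rot']);p=side(185.5,0)
for d in (3,5,8):
    q=np.r_[C,p[2]]+Ro.from_euler('z',d,degrees=True).apply(p-np.r_[C,p[2]]); print(d,(100*R.inv().apply(q-p)).round(2),np.radians(d).round(3))
E
```

```text
t 3.8 pos [0.4707 0.011  0.0638] xang 95.63 F [-1.03  0.15  0.78] open 1.4888327410959566e-05
tool shift cm [-2.41  0.17  0.18]
3 [-0.43 -0.08 -0.  ] 0.052
5 [-0.71 -0.12 -0.  ] 0.087
8 [-1.14 -0.16 -0.  ] 0.14
```

View pics/c2.png

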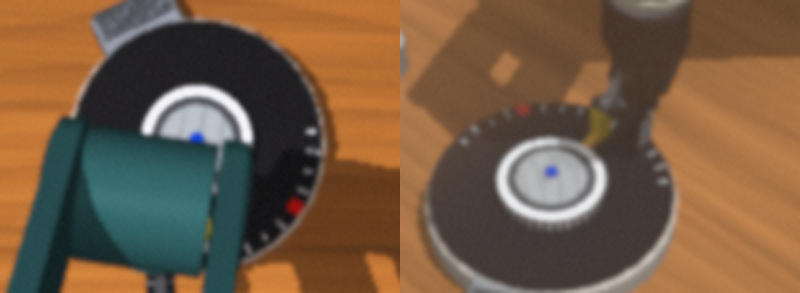

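Left, top view: the arm hides the lever and the red mark is at (295,206). Right, scene view: the fingers at (625,120) stand on the clockwise side of the tab at (600,125), and the red mark is at (523,110). Next I make contact and push along the arc.

>>> {"method": "servo_tool", "body": {"moves": [[-0.8, 0.1, 0.1, 0, 0, 0], [-0.8, 0.1, 0.1, 0, 0, 0], [-0.5, 0, 0, 0, 0, 0], [-0.57, -0.1, 0, 0, 0, -0.07], [-0.57, -0.1, 0, 0, 0, -0.07], [-0.57, -0.1, 0, 0, 0, -0.07], [-0.57, -0.1, 0, 0, 0, -0.07], [0, 0, 0, 0, 0, 0]]}}

```text
time: 4.8
tool_pos: [0.4759, -0.0343, 0.0614]
tool_rot: [0.563, 0.827, -0.0, 0.0]
ft_force: [0.0, -0.1, -0.1]
opening: 0.0001
grasp_force: 0.0
```

```bash
cat >> h.py <<'E'
def look(save,c0=C):
    b=cap('scene',save); Y=blobs(b,(20,90,50),(36,255,255),8); Rd=blobs(b,(0,120,60),(8,255,255),5)
    Y=[y for y in Y if 250<y[1][0]<400 and 140<y[1][1]<250]
    print('Y',Y,'R',Rd)
    for n,L,z in (('tab',Y,.07),('red',Rd,.041)):
        for y in L[:2]:
            p=onz(b,*y[1],z)[:2]; v=p-c0; print(n,p.round(4),'ang',np.degrees(np.arctan2(v[1],v[0]))%360,'r',np.linalg.norm(v).round(4))
    p=np.array(arm.sense()['tool_pos'])[:2]-c0; print('tool r,ang',np.linalg.norm(p).round(4),np.degrees(np.arctan2(p[1],p[0]))%360)
E
python3 - <<'E'
from h import *
look('sc3'); go([0,0,0])
E
```

```text
Y [(44, [321.1, 183.3], [319, 179, 5, 10])] R [(22, [300.6, 180.5], [298, 179, 6, 5])]
tab [ 0.492  -0.0463] ang 200.53756380831834 r 0.0694
red [ 0.4996 -0.1128] ang 237.6963081502073 r 0.1074
tool r,ang 0.0821 188.46947301675593
t 4.85 pos [ 0.4758 -0.0341  0.0614] xang 111.47 F [ 0.62 -0.01  0.68] open 0.00021007243217677587
tool shift cm [ 20.59 -43.03   6.14]
```

>>> {"method": "servo_tool", "body": {"moves": [[-0.57, -0.1, 0, 0, 0, -0.07], [-0.57, -0.1, 0, 0, 0, -0.07], [-0.57, -0.1, 0, 0, 0, -0.07], [-0.57, -0.1, 0, 0, 0, -0.07], [-0.57, -0.1, 0, 0, 0, -0.07], [-0.57, -0.1, 0, 0, 0, -0.07], [-0.57, -0.1, 0, 0, 0, -0.07], [0, 0, 0, 0, 0, 0]]}}

```text
time: 5.85
tool_pos: [0.4919, -0.0706, 0.0613]
tool_rot: [0.346, 0.938, -0.0, 0.0]
ft_force: [0.5, 0.6, -0.1]
opening: 0.0004
grasp_force: 0.0
```

```bash
python3 - <<'E'
from h import *
look('sc4'); go([0,0,0])
b=pickle.load(open('pics/sc4.pkl','rb')); cv2.imwrite('pics/c4.png',cv2.resize(b['frame'][140:250,255:405],(750,550),interpolation=cv2.INTER_CUBIC)[:,:,::-1])
E
```

```text
Y [(64, [307.3, 180.0], [305, 174, 6, 13])] R [(21, [300.6, 180.6], [298, 179, 6, 4])]
tab [ 0.5068 -0.0805] ang 229.40810881044644 r 0.0771
red [ 0.4999 -0.1125] ang 237.74433878014042 r 0.107
tool r,ang 0.0812 216.62116432893805
t 5.9 pos [ 0.4918 -0.0704  0.0613] xang 139.53 F [ 0.52  0.37 -0.21] open 0.00010326469435122239
tool shift cm [ 41.99 -26.56   6.13]
```

View pics/c4.png

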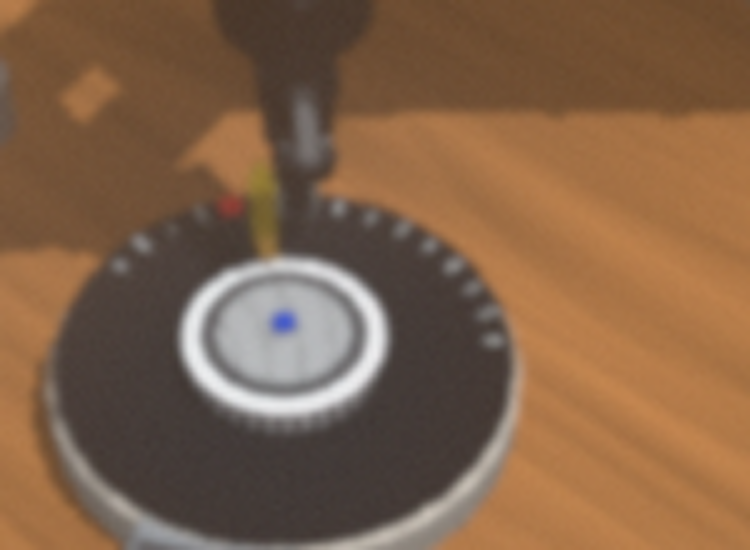

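The tab at (264,205) is about 8.5° short of the red mark at (230,206), so I push the rest slowly and then back away.

>>> {"method": "servo_tool", "body": {"moves": [[-0.43, -0.08, 0, 0, 0, -0.052], [-0.43, -0.08, 0, 0, 0, -0.052], [-0.29, -0.05, 0, 0, 0, -0.035], [0, 0, 0, 0, 0, 0], [0, 0, 0, 0, 0, 0]]}}

```text
time: 6.52
tool_pos: [0.4994, -0.079, 0.0613]
tool_rot: [0.279, 0.96, -0.0, -0.0]
ft_force: [-0.2, -0.4, -0.1]
opening: 0.0002
grasp_force: 0.3
```

```bash
python3 - <<'E'
from h import *
look('sc5'); go([0,0,0])
E
```

```text
Y [(66, [303.4, 180.8], [301, 174, 6, 14])] R []
tab [ 0.5156 -0.086 ] ang 237.1016920509004 r 0.0762
tool r,ang 0.081 224.6862449678081
t 6.58 pos [ 0.4994 -0.0789  0.0613] xang 147.58 F [-0.63  0.02  0.13] open 7.335419288059561e-05
tool shift cm [ 46.39 -20.11   6.14]
```

>>> {"method": "servo_tool", "body": {"moves": [[1, 0, 0, 0, 0, 0], [1, 0, 0, 0, 0, 0], [0, 0, -3, 0, 0, 0], [0, 0, -5, 0, 0, 0], [0, 0, -5, 0, 0, 0]]}}

```text
time: 7.2
tool_pos: [0.4816, -0.0678, 0.1924]
tool_rot: [0.279, 0.96, -0.0, -0.001]
ft_force: [0.6, -0.8, -0.5]
opening: -0.0002
grasp_force: 0.0
```

>>> {"method": "servo_tool", "body": {"moves": [[2.3, 3.6, 0, 0, 0, 0], [2.3, 3.6, 0, 0, 0, 0], [2.3, 3.6, 0, 0, 0, 0], [2.3, 3.6, 0, 0, 0, 0], [2.3, 3.6, 0, 0, 0, 0], [2.3, 3.6, 0, 0, 0, 0], [2.3, 3.6, 0, 0, 0, 0], [2.3, 3.6, 0, 0, 0, 0], [0, 0, 0, 0, 0, 0]]}}

```text
time: 8.32
tool_pos: [0.4806, 0.2759, 0.1911]
tool_rot: [0.277, 0.961, 0.0, -0.0]
ft_force: [-0.3, -0.8, 0.1]
opening: -0.0
grasp_force: 0.0
```

```bash
python3 - <<'E'
from h import *
look('sc6'); a=cap('top','top6'); w=cap('wrist','w6')
for nm,lo,hi in (('yel',(20,90,50),(36,255,255)),('red',(0,120,60),(8,255,255))):
    for B in blobs(a,lo,hi,5):
        if 270<B[1][0]<380:
            p=onz(a,*B[1],.07 if nm=='yel' else .041)[:2]; v=p-C; print('top',nm,B,p.round(4),np.degrees(np.arctan2(v[1],v[0]))%360,np.linalg.norm(v).round(4))
go([.480,.279,.065])
A=cv2.resize(a['frame'][195:255,310:385],(500,400),interpolation=cv2.INTER_CUBIC); B=cv2.resize(w['frame'],(300,188)); B=np.vstack([B,np.zeros((212,300,3),np.uint8)])
cv2.imwrite('pics/c6.png',np.hstack([A,B])[:,:,::-1])
E
```

```text
Y [(77, [303.3, 180.6], [300, 173, 7, 16])] R [(6, [298.5, 181.0], [298, 180, 2, 3])]
tab [ 0.5153 -0.0867] ang 237.16018358184493 r 0.077
red [ 0.5047 -0.1156] ang 240.8104138933523 r 0.1073
tool r,ang 0.306 104.48072763108453
top yel (120, [321.6, 105.4], [316, 100, 12, 12]) [ 0.7921 -0.0124] 2.3339608620165415 0.2353
top yel (109, [350.5, 219.2], [342, 214, 16, 12]) [ 0.5162 -0.0869] 237.875713116212 0.0767
top red (44, [360.8, 227.2], [357, 223, 8, 9]) [ 0.5    -0.1137] 238.16152229575988 0.108
t 8.47 pos [0.4807 0.2727 0.191 ] xang 147.66 F [-0.34 -0.58 -0.16] open -0.0001263413141328702
tool shift cm [ 0.39  0.52 12.6 ]
```

View pics/c6.png

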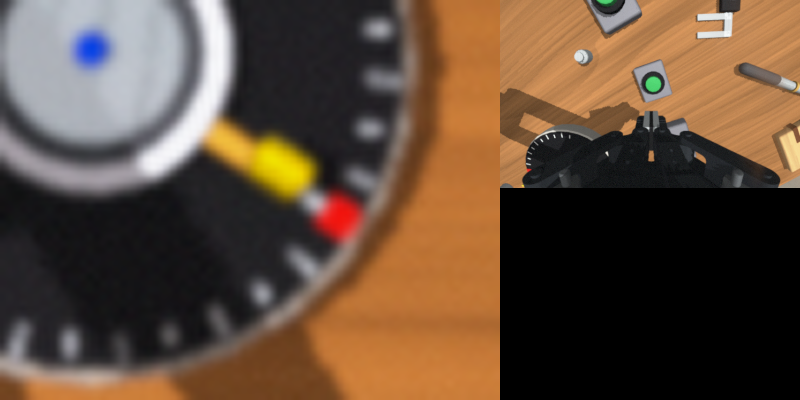

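The pointer's white line at (312,200) ends in the middle of the red mark at (338,216). Tab and mark agree to within 1°. I'll check in the wrist view which pod lies under the fingertips.

```bash
python3 - <<'E'
from h import *
w=pickle.load(open('pics/w6.pkl','rb'))
for p in ((.635,.2435,.047),(.48,.279,.047),(.298,.297,.047)): print(p,proj(w,np.array(p)).round(0))
for B in blobs(w,(40,80,50),(85,255,255)): print(B, onz(w,*B[1],.047).round(4))
E
```

```text
(0.635, 0.2435, 0.047) [376. 319.]
(0.48, 0.279, 0.047) [327. 182.]
(0.298, 0.297, 0.047) [227. -13.]
(457, [227.9, 5.3], [205, 0, 45, 15]) [0.3095 0.2895 0.047 ]
(1008, [326.7, 178.5], [309, 161, 36, 36]) [0.4772 0.2806 0.047 ]
```

The pod under the tips is the smallest one, with its button at about (0.478, 0.280).

>>> {"method": "servo_tool", "body": {"moves": [[0.5, 0.5, 3, 0, 0, 0], [0, 0, 4, 0, 0, 0], [0, 0, 3.5, 0, 0, 0], [0, 0, 2, 0, 0, 0], [0, 0, 0, 0, 0, 0], [0, 0, 0, 0, 0, 0]]}}

```text
time: 9.22
tool_pos: [0.4806, 0.2798, 0.0671]
tool_rot: [0.279, 0.96, 0.0, 0.0]
ft_force: [0.3, -0.5, 0.1]
opening: -0.0001
grasp_force: 0.0
```

```bash
python3 - <<'E'
from h import *
go([.479,.2797,.041])
E
```

```text
t 9.22 pos [0.4806 0.2798 0.0671] xang 147.58 F [ 0.26 -0.52  0.12] open -7.998074413622938e-05
tool shift cm [ 0.13 -0.09  2.61]
```

Positioned well; now I press step by step.

>>> {"method": "servo_tool", "body": {"moves": [[0, 0, 1.2, 0, 0, 0], [0, 0, 0.7, 0, 0, 0], [0, 0, 0.3, 0, 0, 0], [0, 0, 0.3, 0, 0, 0], [0, 0, 0.1, 0, 0, 0], [0, 0, 0, 0, 0, 0], [0, 0, 0, 0, 0, 0]]}}

```text
time: 10.1
tool_pos: [0.48, 0.2803, 0.041]
tool_rot: [0.279, 0.96, -0.0, 0.0]
ft_force: [-2.0, -2.4, 8.5]
opening: 0.0
grasp_force: 4.5
```

>>> {"method": "servo_tool", "body": {"moves": [[0, 0, 0.1, 0, 0, 0], [0, 0, 0, 0, 0, 0], [0, 0, 0, 0, 0, 0]]}}

```text
time: 10.48
tool_pos: [0.4801, 0.2803, 0.0408]
tool_rot: [0.279, 0.96, 0.0, 0.0]
ft_force: [-3.0, -2.8, 17.3]
opening: 0.0001
grasp_force: 8.8
```

>>> {"method": "servo_tool", "body": {"moves": [[0, 0, -1, 0, 0, 0], [0, 0, -3, 0, 0, 0], [0, 0, -5, 0, 0, 0], [0, 0, -5, 0, 0, 0], [0, 0, 0, 0, 0, 0], [0, 0, 0, 0, 0, 0]]}}

```text
time: 11.22
tool_pos: [0.4795, 0.2802, 0.1789]
tool_rot: [0.279, 0.96, -0.0, -0.0]
ft_force: [-0.4, -0.2, -0.2]
opening: -0.0001
grasp_force: 0.0
```

```bash
python3 - <<'E'
from h import *
a=cap('top','top8'); a0=pickle.load(open('pics/top6.pkl','rb'))
for nm,lo,hi in (('yel',(20,90,50),(36,255,255)),('red',(0,120,60),(8,255,255))):
    for c in (a0,a): print(nm,[B[:2] for B in blobs(c,lo,hi,5) if 300<B[1][0]<380])
go([0,0,0])
E
```

```text
yel [(120, [321.6, 105.4]), (109, [350.5, 219.2])]
yel [(120, [321.5, 105.4]), (109, [350.4, 219.2])]
red [(44, [360.8, 227.2])]
red [(38, [361.1, 227.5])]
t 11.28 pos [0.4789 0.2799 0.178 ] xang 147.64 F [ 0.05 -0.75 -0.29] open -0.00038791014394028525
tool shift cm [ 25.45 -49.24  17.94]
```

The button bottomed out at 17 N and has been let go. The pointer has not moved and the arm is clear, so I hand in.

```bash
python3 -c "
from station import arm
print(arm.hand_in())"
```

```text
the job is handed in; nothing more can be done
None
```

I set the pointer on the red mark, pressed the smallest pod's shutter button fully down and let it go, and handed the job in at about 11 s; the hand-in returned no verdict.

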